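Reset a tripped heater cut-out through its shuttered well

ROBOT

A 6-joint arm with a two-finger parallel gripper is mounted at the origin on a cart in front of the work surface, level with it; the furniture and walls round the work are solid. World frame = base frame: x ahead of the robot, y to its left, z up, the work surface at z = 0. Lengths are in m, angles in rad, forces in N, time in s.
With the tool pointing down it reaches from about 0.35 to 0.925 m from the base axis. Payload 6.4 kg.
Tool frame: the origin (TCP) lies at the very end of the fingers, on their centre line; the grasp point (between the pads) lies 19 mm behind it (manip.grip_depth is the distance from the TCP to the grasp point, in m); z points along the fingers, y is the direction in which the jaws open and shut (so a half turn about z gives the same grasp; the last joint's range is limited). The gripper opens to 85 mm and grips with 20 to 120 N. Pads are 22 mm wide; open, the fingers measure 114 mm over their backs; the gripper's body (76 mm by 85 mm) begins 54 mm behind the grasp point. The pads swing forward as they close: fully open they stand 13 mm farther back than shut.
Start: joints at [-1.334, 0.245, 1.558, -0, 1.339, -0.174], TCP at [0.26, -0.596, 0.231] pointing down, gripper open.
Joint ranges: [-3.13, 3.13], [-1.02, 2.26], [0.13, 2.54], [-0.95, 4.09], [0.21, 2.88], [-2.74, 2.74]. Speed limits (rad/s): [2.57, 2.57, 3.14, 3.14, 3.14, 3.14].

INTERFACE

Orientations are given as a rotation vector (axis times angle).
In Python, from bench import manip, get_image, camera_params, ticket gives the robot as it stands.
- The arm moves only by the tool move_arm, never from a script. Its argument "steps" is a list of rows, each a list of 6 numbers: the shift along the tool's x, y, z each as a share of 1000 mm, from -1 to 1, then the turn, a rotation vector about the tool's x, y, z each as a share of 90 degrees, from -1 to 1. A call has exactly 5 rows; each row is the pose to reach, as a shift and turn from the pose measured when the call began, along the tool's axes at that moment; what a row does not reach only later rows make up. A row lasts 1/12 s, in which the tool goes at most 41.7 mm and 7.16 degrees, less where a joint would pass 70% of its speed; a pose out of reach is approached as far as the arm can. A call with a number of a shift or a turn outside -1 to 1 is refused whole. A call with a gripper value outside its range is refused whole. "gripper" is the opening, from 0 (shut) to 1 (fully open), set as the call begins (left out, the last holds). The fingers move at their own pace and stop on an object; "force" is the grip in N (left out, the last holds). Time passes only in rows, so rows that repeat a pose let the fingers close, or fill a call up. It gives the time, the measured TCP pose, the force and the opening at its end, in the units of the state.
- manip.sense(): the state, without advancing time (a new reading comes with each control period).
- get_image(name): name is "scene" or "side" or "wrist"; returns the picture (420x560x3 uint8, red, green, blue); there is no depth.
- camera_params(name): a dict with "fx", "fy", "cx", "cy" (pixels), "distortion" ([k1, k2, p1, p2, k3] as OpenCV has them; the pictures are not rectified), "pose" (4x4, takes a point from camera to world coordinates); the wrist camera has in their place "mount" (4x4, takes a point from camera to tool coordinates, whose origin is the TCP and whose axes are the flange's). Camera axes: x right, y down, z forward; pixel columns grow to the right and rows downward; lengths in m; the calibration is good to about 2 mm. A picture is of the moment at which its call begins: read the wrist's pose just before it. camera_params takes no time and is no camera call.
- ticket.hand_in(): hands the job in, once; it reports no verdict.
The state is a dict: "time_s": time; "joint_pos": joint angles; "qvel": joint speeds; "joint_efforts": joint torques, N m; "tcp_pos": TCP position; "orientation": TCP orientation; "ft_force": force on the tool from outside, world axes, zero at the start; "ft_torque": the same for the moment, N m; "opening": finger opening in m.
Only numpy, scipy, OpenCV 4.12 (cv2) and the standard library are available. Lean on these libraries where they do the work, as an engineer would, in place of code of your own. Each camera call takes 0.05 s, during which the arm holds its last target.

TASK

One of the two over-temperature cut-outs on the bench has tripped: the flag in its window is red, the other's is green. Push its orange shutter fully open with a fingertip, reach down into the well and press the sunken red plunger until it snaps home, then push the shutter fully closed again. Do not lift or shove either unit, leave the other unit's shutter as it is, and disturb nothing else on the bench.

Things in the scene. Friction and masses are not known exactly. Their poses are not given: they have to be found in the camera images.
- cutout_a: Tripped over-temperature cut-out (red flag): loose bench unit on rubber feet, about 0.9 kg, 104 mm (x) x 140 mm (y) x 60 mm high. Origin: centre of its underside; z up; front with vents and window faces its -x. On top an orange shutter covers a sunken well. Rails and frames stand at most 5 mm above the top face. Friction holds it against at least 5 N sideways; pushed much harder it skids.
- cutout_b: The other cut-out, same model and axes, not tripped (green flag in its window): to be left alone. 104 x 140 x 60 mm, origin at the centre of its underside.
- cutout_a_window (a point): Middle of the tripped unit's trip window, 16 x 17 mm, on its top near the front edge, where the flag shows: red = tripped, green = set. The other unit has the same window.
- cutout_a_shutter (a joint): Slide of the tripped unit's shutter along the unit's y: 0 = closed over the well, grows towards the unit's +y, 0.054 m = fully open against its stop, well uncovered. May start up to 12 mm ajar. Drag about 1.3 N; it stays where it is left.
- cutout_a_ridge (a point): Middle of the top face of the black ribbed ridge to push against, across the middle of the tripped unit's shutter. Ridge 36 mm long (unit's x), 8 mm thick (y), 13 mm high above the shutter plate, its top 76.5 mm above the worktop. Plate 56 mm (x) x 54 mm (y), 3 mm thick. Moves with the shutter; axes as the unit's.
- cutout_a_plunger (a joint): Travel of the tripped unit's red reset plunger: 0 = tripped (up), 0.006 m = set (fully down). Over-centre snap action: it resists with 3 to 4 N at first, gives way at half travel, snaps home and stays down by itself. Bottoms hard at 6 mm.
- cutout_a_cap (a point): Centre of the flat top of the tripped unit's red reset plunger (cap 18 mm across), in the middle of the well. When tripped it lies 12 mm below the unit's top face (48 mm above the worktop), when set 18 mm below. Moves with the plunger; axes as the unit's. Hidden while the shutter is closed.
- cutout_a_well (a point): Centre of the mouth of the tripped unit's well, level with its top face (60 mm above the worktop), 12 mm to +x and 36 mm to -y of the unit's centre. The well is 46 x 46 mm along the unit's axes and 26 mm deep.
- cutout_b_shutter (a joint): The same slide on the other unit: 0 = closed. To be left as it is.
- cutout_b_plunger (a joint): The other unit's plunger: 0.006 m = set.
- cutout_b_ridge (a point): Middle of the top face of the ridge on the other unit's shutter.
- strip_boat: Bystander: aluminium strip boat, flat, 60 x 210 x 9 mm; origin at the centre of its underside. Not part of the job.
- boat_b: Bystander: black strip boat, flat, 56 x 190 x 9 mm; origin at the centre of its underside. Not part of the job.
- note_pad: Bystander: small note pad, 60 x 105 x 12 mm; origin at the centre of its underside. Not part of the job.
- magazine_c: Bystander: white slotted strip magazine, 58 x 201 x 62 mm; origin at the centre of its underside. Not part of the job.
- tweezers_a: Bystander: bright fine tweezers lying flat, 18 x 125 x 10 mm; origin at the centre of its underside. Not part of the job.
- tweezers_b: Bystander: black fine tweezers lying flat, 18 x 118 x 10 mm; origin at the centre of its underside. Not part of the job.
- loupe: Bystander: folding loupe, 52 x 30 x 16 mm; origin at the centre of its underside. Not part of the job.

How it is judged:
On the way, in this order (a step that is already met when the one before it is completed fails the run):
1. the tripped unit's shutter is pushed open (within 5 mm of its stop) while the plunger is still up (value of joint cutout_a_shutter above 0.049 m and value of joint cutout_a_plunger below 0.002 m), for 0.1 s.
2. the plunger is pressed home in the well (at least 5 of 6 mm), the shutter still open (value of joint cutout_a_plunger above 0.005 m and value of joint cutout_a_shutter above 0.044 m), for 0.1 s.
At the end, for the whole second after the job is handed in: The tripped unit's plunger is down (at least 5 of its 6 mm), its shutter is closed to within 4 mm, both units stand flat on the bench, the tripped one within 25 mm and the other within 15 mm of where it stood, at rest (value of joint each of cutout_a_plunger, cutout_b_plunger above 0.005 m and value of joint cutout_a_shutter below 0.004 m and angle between each of cutout_a, cutout_b's own z axis and vertical below 0.03 rad and height (world z) of cutout_a below 0.004 m and distance of cutout_a from where it was at the start of the episode below 0.025 m and distance of cutout_b from where it was at the start of the episode below 0.015 m and linear speed of cutout_a below 0.01 m/s); the robot touches nothing.
It fails at once if a unit is lifted or tipped (height (world z) of any of cutout_a, cutout_b above 0.008 m or angle between any of cutout_a, cutout_b's own z axis and vertical above 0.12 rad).
It fails at once if the tripped unit is shoved more than 25 mm (distance of cutout_a from where it was at the start of the episode above 0.025 m).
It fails at once if the other unit is shoved more than 15 mm, or its shutter is moved more than 15 mm (distance of any of cutout_b, cutout_b_ridge from where it was at the start of the episode above 0.015 m).
It fails at once if another thing on the bench is moved more than 20 mm (distance of any of strip_boat, boat_b, note_pad, magazine_c, tweezers_a, tweezers_b, loupe from where it was at the start of the episode above 0.02 m).
It also fails if it takes over 45 s, if anything falls off the work surface, if the arm or the gripper's body presses on something with over 40 N, if the wrist force passes 120 N, or if a joint passes its speed limit or range.

## Working session

There is one attempt and no reset: what is moved stays moved. The work goes in short steps, Python scripts to look and compute and a tool call to move; the robot and the scene stay as the last step left them, time stands still between calls to the robot, and variables do not carry over. Pictures are saved under pics/ and viewed, and the job is handed in when it is done.

Besides the shell and the picture viewer there is one more tool, called as a command line: name --pt "numbers of a row" for each row, then --argument value for the rest. move_arm: Moves the arm, as the interface text tells. Its arguments: {"type":"object","properties":{"steps":{"type":"array","items":{"type":"array","items":{"type":"number"}}},"gripper":{"type":"number"},"force":{"type":"number"}},"required":["steps"]}

```bash
mkdir -p pics; python3 - <<'E'
from bench import manip,get_image,camera_params
import cv2,json
for n in ["scene","side"]:
    cv2.imwrite(f"pics/{n}0.png",cv2.cvtColor(get_image(n),cv2.COLOR_RGB2BGR)); p=camera_params(n); print(n,p)
s=manip.sense();print(s)
print(camera_params("wrist"))
E
```

```text
scene {'fx': 437.5395281150113, 'fy': 437.5395281150113, 'cx': 278.50574131388316, 'cy': 209.77102607842303, 'distortion': array([0.01558376, 0.        , 0.        , 0.        , 0.        ]), 'pose': array([[ 0.49500933, -0.41072114,  0.76568525, -0.40998359],
       [-0.86876875, -0.21937902,  0.4439749 , -0.52094215],
       [-0.0143746 , -0.88497514, -0.46541635,  0.6519867 ],
       [ 0.        ,  0.        ,  0.        ,  1.        ]])}
side {'fx': 418.1291208030179, 'fy': 418.1291208030179, 'cx': 283.1608315734239, 'cy': 211.2034202071461, 'distortion': array([-0.12509204,  0.        ,  0.        ,  0.        ,  0.        ]), 'pose': array([[-0.99697322, -0.01801999,  0.07562856,  0.4443484 ],
       [-0.07711896,  0.35248822, -0.93263322,  1.37152087],
       [-0.00985213, -0.93564274, -0.352811  ,  0.59557578],
       [ 0.        ,  0.        ,  0.        ,  1.        ]])}
{'time_s': 0.1, 'joint_pos': array([-1.33408958e+00,  2.45742669e-01,  1.55890247e+00, -2.22162844e-05,
        1.33871124e+00, -1.74101203e-01]), 'qvel': array([-0.00098951, -0.00072997, -0.00324075,  0.00
[... 305 characters left out ...]
-04]), 'ft_force': array([ 0.31834251,  0.22152075, -0.17867533]), 'ft_torque': array([ 0.02637037, -0.0224816 , -0.00325887]), 'opening': 0.08509796022868665}
{'fx': 289.3490145117735, 'fy': 289.3490145117735, 'cx': 279.9777188235253, 'cy': 208.89387767596273, 'distortion': array([-0.02996078,  0.        ,  0.        ,  0.        ,  0.        ]), 'mount': array([[ 1.85507603e-03, -9.54098249e-01, -2.99488046e-01,
         7.61432034e-02],
       [ 9.99998085e-01,  1.95672457e-03, -3.95174644e-05,
         9.24911786e-05],
       [ 6.23719163e-04, -2.99487399e-01,  9.54100052e-01,
        -1.42398840e-01],
       [ 0.00000000e+00,  0.00000000e+00,  0.00000000e+00,
         1.00000000e+00]])}
```

View pics/scene0.png

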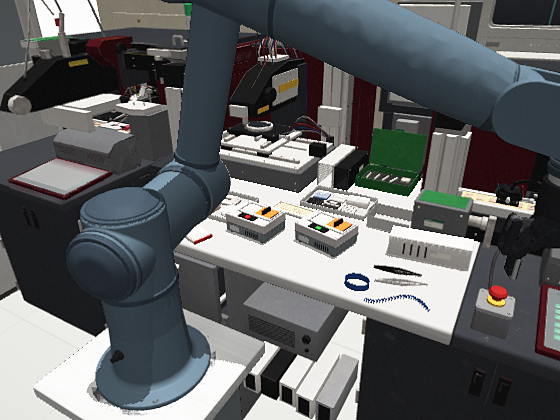

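View pics/side0.png

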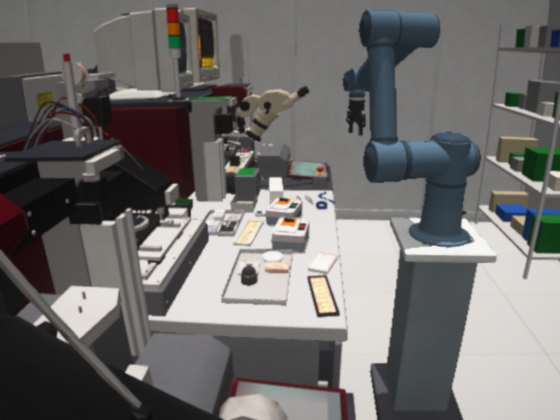

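The scene view shows two units near (255,220) and (325,232). The side view shows them near (291,233) and (284,208). I'll enlarge both.

```bash
python3 - <<'E'
import cv2,numpy as np
a=cv2.imread("pics/scene0.png")[190:270,210:370]
b=cv2.imread("pics/side0.png")[185:255,240:360]
cv2.imwrite("pics/z1.png",cv2.resize(a,(800,400),interpolation=cv2.INTER_CUBIC))
cv2.imwrite("pics/z2.png",cv2.resize(b,(720,420),interpolation=cv2.INTER_CUBIC))
E
```

```text
(no output)
```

View pics/z1.png

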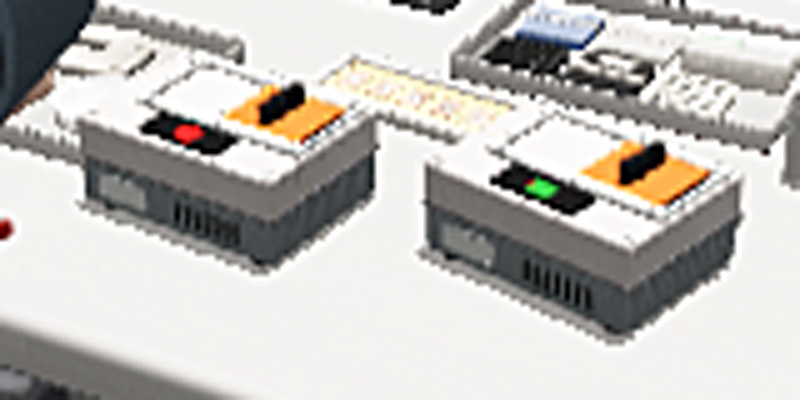

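View pics/z2.png

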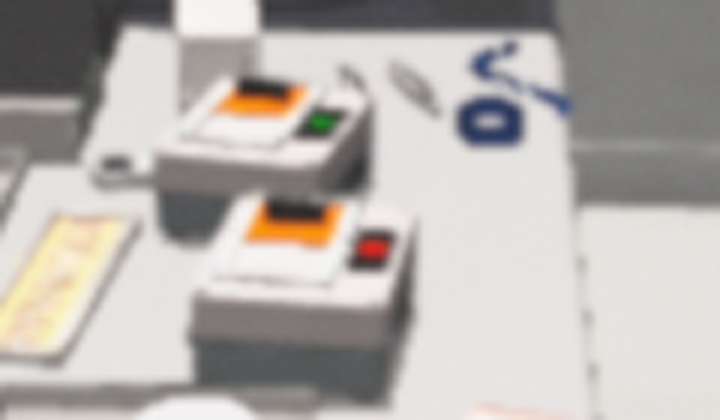

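The tripped (red) unit is the left one in the scene view, with its flag at about (248,216). The green unit's flag is at about (318,227). Next I'll cast rays from the flags and corners.

```bash
cat > h.py <<'E'
import cv2,numpy as np
from scipy.spatial.transform import Rotation as R
from bench import manip,get_image,camera_params
def cam(n,s=None):
    p=camera_params(n); K=np.array([[p['fx'],0,p['cx']],[0,p['fy'],p['cy']],[0,0,1]])
    if n=="wrist":
        T=np.eye(4);T[:3,:3]=R.from_rotvec(s['orientation']).as_matrix();T[:3,3]=s['tcp_pos'];T=T@p['mount']
    else: T=p['pose']
    return K,np.array(p['distortion']),T
def cast(c,uv,z):
    K,d,T=c
    q=cv2.undistortPoints(np.array(uv,float).reshape(-1,1,2),K,d)[:,0]
    r=np.c_[q,np.ones(len(q))]@T[:3,:3].T
    return T[:3,3]+r*((z-T[2,3])/r[:,2])[:,None]
def proj(c,P):
    K,d,T=c;Ti=np.linalg.inv(T)
    return cv2.projectPoints(np.array(P,float),cv2.Rodrigues(Ti[:3,:3])[0],Ti[:3,3],K,d)[0][:,0]
def blobs(im,kind,amin=4):
    h=cv2.cvtColor(im,cv2.COLOR_RGB2HSV);H,S,V=cv2.split(h)
    m={'red':((H<5)|(H>174))&(S>180)&(V>120),'green':(H>45)&(H<80)&(S>150)&(V>120),'orange':(H>8)&(H<22)&(S>180)&(V>140)}[kind]
    n,l,st,ce=cv2.connectedComponentsWithStats(m.astype(np.uint8))
    return [(st[i],ce[i]) for i in range(1,n) if st[i][4]>=amin],l
E
python3 - <<'E'
from h import *
for n in ["scene","side"]:
    im=cv2.cvtColor(cv2.imread(f"pics/{n}0.png"),cv2.COLOR_BGR2RGB);c=cam(n)
    for k in ['red','green','orange']:
        for st,ce in blobs(im,k)[0]:
            P=cast(c,[ce],0.06)[0]
            if abs(P[1])<.6 and P[0]<.9: print(n,k,st[4],ce.round(1),P.round(3))
c=cam("scene")
uv=[(210+x/5,190+y/5) for x,y in [(80,120),(268,182),(380,122),(427,160),(628,252),(742,182)]]
print(cast(c,uv,.06).round(3))
E
```

```text
scene red 17 [247.2 216.1] [0.488 0.103 0.06 ]
scene red 169 [498.  291.6] [ 0.46  -0.549  0.06 ]
scene green 427 [444.1 199.1] [ 0.859 -0.361  0.06 ]
scene green 16 [317.9 227.4] [ 0.525 -0.1    0.06 ]
scene orange 26 [261.5 212.5] [0.526 0.078 0.06 ]
scene orange 14 [274.  213.1] [0.54  0.045 0.06 ]
scene orange 56 [338.8 224.6] [ 0.566 -0.144  0.06 ]
scene orange 7 [495.  300.1] [ 0.427 -0.547  0.06 ]
scene orange 5 [499. 305.] [ 0.414 -0.556  0.06 ]
side red 9 [301.7 225.9] [0.487 0.09  0.06 ]
side green 70 [246.7 171. ] [ 0.781 -0.591  0.06 ]
side orange 7 [319.7 172.4] [ 0.424 -0.58   0.06 ]
side orange 29 [283.3 201.7] [ 0.567 -0.148  0.06 ]
side orange 41 [288.6 222.5] [0.532 0.063 0.06 ]
[[ 0.47   0.164  0.06 ]
 [ 0.461  0.031  0.06 ]
 [ 0.549  0.011  0.06 ]
 [ 0.523 -0.033  0.06 ]
 [ 0.487 -0.168  0.06 ]
 [ 0.582 -0.194  0.06 ]]
```

move_arm --pt "0.48 -0.5 -0.03 0 0 0.262" --pt "0.48 -0.5 -0.03 0 0 0.262" --pt "0.48 -0.5 -0.03 0 0 0.262" --pt "0.48 -0.5 -0.03 0 0 0.262" --pt "0.48 -0.5 -0.03 0 0 0.262" --gripper 0

```text
time_s: 0.52
tcp_pos: [0.3318, -0.3986, 0.2397]
orientation: [-3.139, 0.004, 0.001]
ft_force: [0.6, 0.0, 0.9]
opening: 0.0258
```

move_arm --pt "0.17 -0.45 -0.01 0 0 0" --pt "0.17 -0.45 -0.01 0 0 0" --pt "0.17 -0.45 -0.01 0 0 0" --pt "0.17 -0.45 -0.01 0 0 0" --pt "0.17 -0.45 -0.01 0 0 0"

```text
time_s: 0.93
tcp_pos: [0.4056, -0.2039, 0.2446]
orientation: [-3.139, 0.005, 0.001]
ft_force: [1.5, -0.1, 0.6]
opening: -0.0001
```

move_arm --pt "0.1 -0.26 -0.01 0 0 0" --pt "0.1 -0.26 -0.01 0 0 0" --pt "0.1 -0.26 -0.01 0 0 0" --pt "0.1 -0.26 -0.01 0 0 0" --pt "0.1 -0.26 -0.01 0 0 0"

```text
time_s: 1.35
tcp_pos: [0.4805, -0.0095, 0.2525]
orientation: [-3.139, 0.005, 0.001]
ft_force: [0.8, -0.8, -0.1]
opening: 0.0002
```

move_arm --pt "0.02 -0.06 0 0 0 0" --pt "0.02 -0.06 0 0 0 0" --pt "0.02 -0.06 0 0 0 0" --pt "0.02 -0.06 0 0 0 0" --pt "0.02 -0.06 0 0 0 0"

```text
time_s: 1.77
tcp_pos: [0.5004, 0.05, 0.2522]
orientation: [-3.139, 0.005, 0.003]
ft_force: [-0.4, 0.2, -0.5]
opening: 0.0003
```

```bash
cat > look.py <<'E'
import sys,pickle
from h import *
s=manip.sense();im=get_image("wrist");n=sys.argv[1]
cv2.imwrite(f"pics/{n}.png",cv2.cvtColor(im,cv2.COLOR_RGB2BGR));pickle.dump(s,open(f"pics/{n}.pkl","wb"))
print(s['time_s'],s['tcp_pos'].round(4),s['orientation'].round(3),s['ft_force'].round(2),s['opening'],abs(s['qvel']).max())
c=cam("wrist",s)
for k in ['red','green','orange']:
    for st,ce in blobs(im,k,15)[0]: print(k,st[:5],ce.round(1),cast(c,[ce],.06)[0].round(4))
E
python3 look.py w1
```

```text
1.7667 [0.5004 0.05   0.2522] [-3.139e+00  5.000e-03  3.000e-03] [-0.36  0.18 -0.52] 0.0003100362309218794 0.02161053558362796
red [232 193  12  13 132] [237.3 199. ] [0.4836 0.1016 0.06  ]
green [404 160  15  15 166] [410.9 166.8] [ 0.5224 -0.1023  0.06  ]
orange [ 423  104   58   54 1610] [450.3 130.3] [ 0.564  -0.1419  0.06  ]
orange [ 243  139   49   46 1636] [266.6 160.9] [0.5292 0.0656 0.06  ]
```

View pics/w1.png

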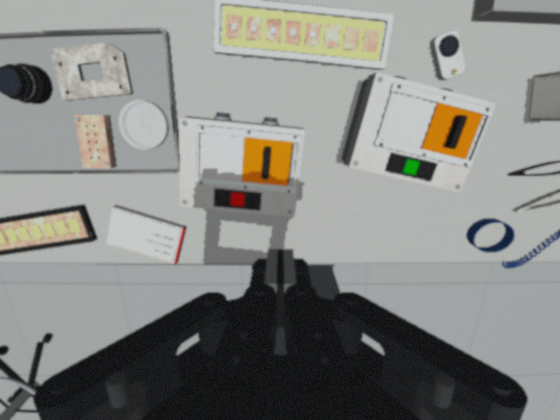

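The wrist view shows unit A with its red flag at (237,199), its shutter centred near (267,161) and the ridge near (267,163). It stands nearly square to the world axes. I'll zoom for the yaw and how far ajar the shutter is.

```bash
python3 - <<'E'
from h import *
import pickle
b=cv2.imread("pics/w1.png");im=cv2.cvtColor(b,cv2.COLOR_BGR2RGB);c=cam("wrist",pickle.load(open("pics/w1.pkl","rb")))
bl,l=blobs(im,'orange',500)
for i in range(1,l.max()+1):
    m=(l==i).astype(np.uint8)
    if m.sum()<500: continue
    cs=max(cv2.findContours(m,0,1)[0],key=cv2.contourArea)
    box=cv2.boxPoints(cv2.minAreaRect(cs)); P=cast(c,box,.0635); print(box.round(1).tolist());print(P.round(4), P.mean(0).round(4)); 
    for j in range(4):
        e=P[(j+1)%4]-P[j];print(np.linalg.norm(e).round(4),np.degrees(np.arctan2(e[1],e[0])).round(2))
cv2.imwrite("pics/w1z.png",cv2.resize(b[105:230,165:320],None,fx=5,fy=5*.96,interpolation=cv2.INTER_CUBIC))
E
```

```text
[[422.3999938964844, 146.8000030517578], [437.79998779296875, 100.5999984741211], [480.70001220703125, 114.9000015258789], [465.29998779296875, 161.10000610351562]]
[[ 0.5458 -0.1109  0.0635]
 [ 0.5953 -0.121   0.0635]
 [ 0.5809 -0.1715  0.0635]
 [ 0.5299 -0.1634  0.0635]] [ 0.563  -0.1417  0.0635]
0.0505 -11.52
0.0525 -105.85
0.0517 171.02
0.0549 73.13
[[241.3000030517578, 180.0], [245.5, 138.1999969482422], [291.3999938964844, 142.8000030517578], [287.20001220703125, 184.60000610351562]]
[[0.5075 0.0953 0.0635]
 [0.555  0.0887 0.0635]
 [0.5498 0.0374 0.0635]
 [0.502  0.0418 0.0635]] [0.5286 0.0658 0.0635]
0.0479 -7.91
0.0516 -95.71
0.0481 174.74
0.0538 84.1
```

View pics/w1z.png

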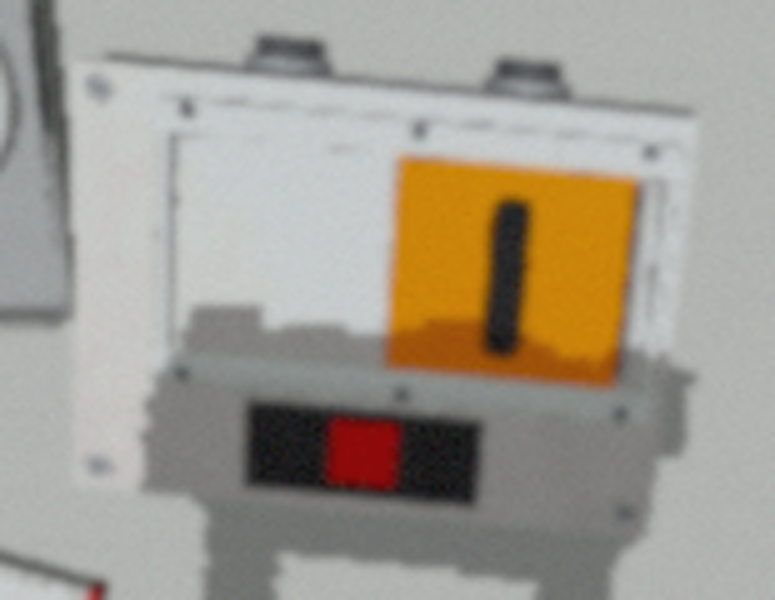

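```bash
python3 - <<'E'
from h import *
import pickle
c=cam("wrist",pickle.load(open("pics/w1.pkl","rb")))
f=lambda L:[(165+x/5,105+y/4.8) for x,y in L]
def ang(a,b): e=b-a; return np.linalg.norm(e).round(4),np.degrees(np.arctan2(e[1],e[0])).round(2)
P=cast(c,f([(75,62),(693,112),(640,540),(78,485)]),.06);print(P.round(4),P.mean(0));[print(ang(P[i],P[(i+1)%4])) for i in range(4)]
S=cast(c,f([(187,107),(652,150),(620,412),(182,372)]),.065);print(S.round(4));[print(ang(S[i],S[(i+1)%4])) for i in range(4)]
B=cast(c,f([(250,403),(480,423),(472,503),(246,485)]),.06);print(B.round(4),B.mean(0));[print(ang(B[i],B[(i+1)%4])) for i in range(4)]
print("flag",cast(c,f([(363,453)]),.06),"ridge top",cast(c,f([(512,203),(500,352)]),.0765),"right inner edge, plate right edge",cast(c,f([(648,270),(626,275)]),.0635),cast(c,f([(652,270)]),.06))
E
```

```text
[[0.5771 0.1612 0.06  ]
 [0.5654 0.0238 0.06  ]
 [0.4601 0.0344 0.06  ]
 [0.4748 0.171  0.06  ]] [0.51937864 0.09760567 0.06      ]
(np.float64(0.1379), np.float64(-94.87))
(np.float64(0.1059), np.float64(174.25))
(np.float64(0.1373), np.float64(83.83))
(np.float64(0.1028), np.float64(-5.47))
[[0.5671 0.1357 0.065 ]
 [0.5571 0.0331 0.065 ]
 [0.4949 0.0397 0.065 ]
 [0.505  0.1418 0.065 ]]
(np.float64(0.103), np.float64(-95.53))
(np.float64(0.0626), np.float64(173.93))
(np.float64(0.1025), np.float64(84.34))
(np.float64(0.0624), np.float64(-5.62))
[[0.496  0.1276 0.06  ]
 [0.4909 0.0729 0.06  ]
 [0.47   0.0753 0.06  ]
 [0.4748 0.13   0.06  ]] [0.48293039 0.10145945 0.06      ]
(np.float64(0.0549), np.float64(-95.42))
(np.float64(0.021), np.float64(173.47))
(np.float64(0.0549), np.float64(84.98))
(np.float64(0.0214), np.float64(-6.54))
flag [[0.48315622 0.10122415 0.06      ]] ridge top [[0.5462122  0.06378387 0.0765    ]
 [0.5121174  0.06694836 0.0765    ]] right inner edge, plate right edge [[0.52923656 0.03356177 0.0635    ]
 [0.52805232 0.03857169 0.0635    ]] [[0.52873284 0.03247332 0.06      ]]
```

move_arm --pt "0.026 0.013 0.04 0 0 0.06" --pt "0.026 0.013 0.08 0 0 0.06" --pt "0.026 0.013 0.12 0 0 0.06" --pt "0.026 0.013 0.15 0 0 0.06" --pt "0.026 0.013 0.15 0 0 0.06"

```text
time_s: 2.23
tcp_pos: [0.5202, 0.0361, 0.0948]
orientation: [-3.134, 0.159, 0.026]
ft_force: [-1.5, 1.2, -0.0]
opening: 0.0002
```

```bash
python3 look.py w2; python3 - <<'E'
from h import *
s=manip.sense();print("tool x",R.from_rotvec(s['orientation']).as_matrix().round(4).tolist())
for n,(x,y,w,h) in {"scene":(210,150,160,110),"side":(230,170,120,90)}.items():
    im=cv2.cvtColor(get_image(n),cv2.COLOR_RGB2BGR)[y:y+h,x:x+w]
    cv2.imwrite(f"pics/{n}2.png",cv2.resize(im,None,fx=5,fy=5,interpolation=cv2.INTER_CUBIC))
E
```

```text
2.2333 [0.5202 0.0361 0.0948] [-3.134  0.159  0.026] [-1.51  1.15 -0.02] 0.00015593014032578182 0.09001919396503995
red [182 285  21  17 272] [190.9 291.4] [0.4848 0.1033 0.06  ]
red [131 320   2  13  24] [131.5 325.5] [0.4591 0.1544 0.06  ]
green [478 203  28  25 502] [491.2 215.2] [ 0.5223 -0.1033  0.06  ]
orange [ 510   98   50   91 2907] [540.3 147.2] [ 0.5641 -0.1286  0.06  ]
orange [ 189  196   86   70 4467] [231.7 227.3] [0.5306 0.0667 0.06  ]
tool x [[0.9949, -0.1008, -0.0101], [-0.1008, -0.9949, 0.0038], [-0.0104, -0.0027, -0.9999]]
```

View pics/w2.png

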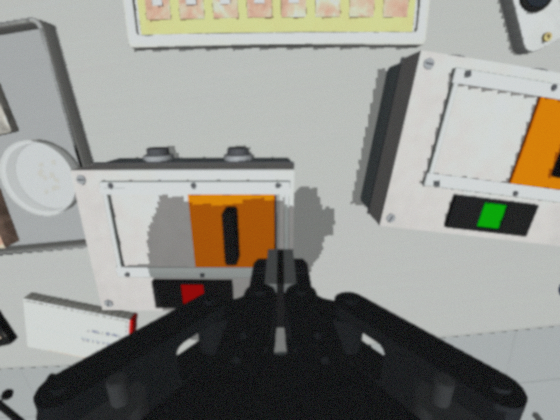

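View pics/scene2.png

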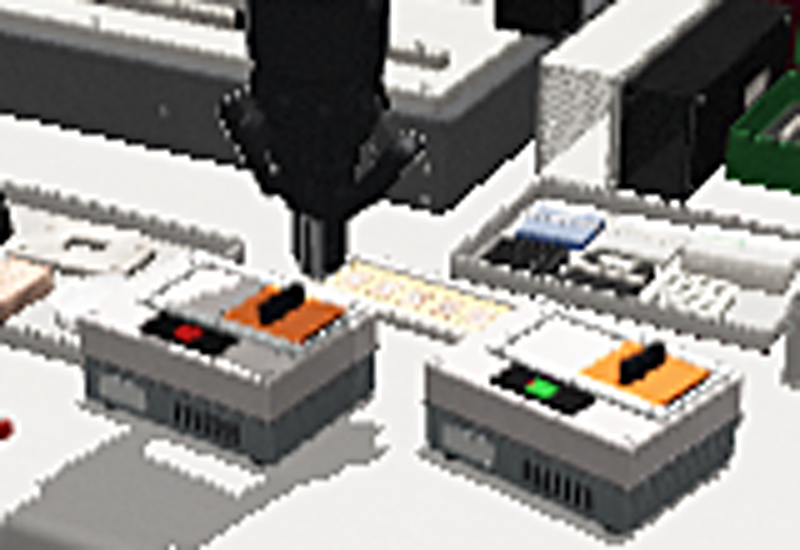

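View pics/side2.png

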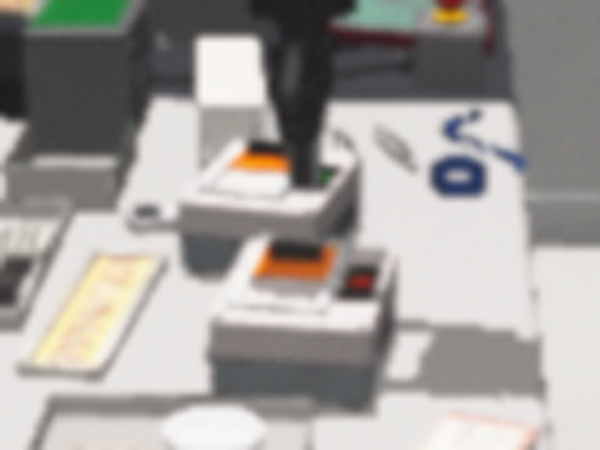

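move_arm --pt "0.006 0 0.005 0 0 0" --pt "0.006 0 0.01 0 0 0" --pt "0.006 0 0.015 0 0 0" --pt "0.006 0 0.02 0 0 0" --pt "0.006 0 0.024 0 0 0"

```text
time_s: 2.8
tcp_pos: [0.5332, 0.0354, 0.0799]
orientation: [-3.135, 0.157, -0.002]
ft_force: [0.2, 0.3, 0.4]
opening: -0.0001
```

move_arm --pt "0 0 0 0 0 0" --pt "0 0 0 0 0 0" --pt "0 0 0 0 0 0" --pt "0 0 0 0 0 0" --pt "0 0 0 0 0 0"

```text
time_s: 3.22
tcp_pos: [0.5334, 0.0354, 0.0801]
orientation: [-3.136, 0.157, -0.002]
ft_force: [-0.3, 0.7, 0.2]
opening: 0.0
```

```bash
python3 look.py w3;  python3 - <<'E'
from h import *
s=manip.sense();print("tool x",R.from_rotvec(s['orientation']).as_matrix().round(4).tolist())
E
```

```text
3.2167 [0.5334 0.0354 0.0801] [-3.136e+00  1.570e-01 -2.000e-03] [-0.26  0.66  0.24] 2.6446391057413977e-05 0.0016929457255813196
green [489 232  29  25 526] [503.  244.3] [ 0.522  -0.1034  0.06  ]
orange [ 524  124   36   91 1873] [547.1 179.4] [ 0.5613 -0.1246  0.06  ]
orange [ 185  224   89   73 3919] [223.8 252.7] [0.5336 0.0701 0.06  ]
tool x [[0.995, -0.0997, 0.0016], [-0.0997, -0.995, 0.0021], [0.0014, -0.0022, -1.0]]
```

View pics/w3.png

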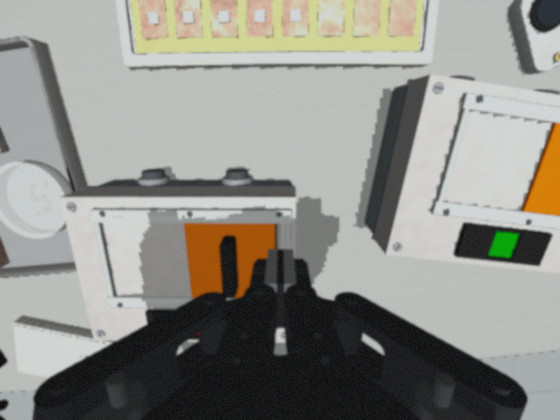

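move_arm --pt "-0.005 0 0.003 0 0 0" --pt "-0.005 0 0.006 0 0 0" --pt "-0.005 0 0.009 0 0 0" --pt "-0.005 0 0.0105 0 0 0" --pt "-0.005 0 0.0105 0 0 0"

```text
time_s: 3.68
tcp_pos: [0.528, 0.036, 0.069]
orientation: [-3.135, 0.157, -0.001]
ft_force: [-0.1, -0.5, 0.7]
opening: -0.0001
```

move_arm --pt "0 -0.006 0 0 0 0" --pt "0 -0.012 0 0 0 0" --pt "0 -0.018 0 0 0 0" --pt "0 -0.024 0 0 0 0" --pt "0 -0.03 0 0 0 0"

```text
time_s: 4.1
tcp_pos: [0.5311, 0.0665, 0.0691]
orientation: [-3.136, 0.156, -0.001]
ft_force: [-0.2, -2.6, 0.7]
opening: 0.0003
```

move_arm --pt "0 -0.005 0 0 0 0" --pt "0 -0.01 0 0 0 0" --pt "0 -0.015 0 0 0 0" --pt "0 -0.02 0 0 0 0" --pt "0 -0.024 0 0 0 0"

```text
time_s: 4.52
tcp_pos: [0.5336, 0.0909, 0.0691]
orientation: [-3.136, 0.156, -0.001]
ft_force: [0.4, -1.7, -0.6]
opening: 0.0
```

```bash
python3 look.py w4
```

```text
4.5167 [0.5336 0.0909 0.0691] [-3.136e+00  1.560e-01 -1.000e-03] [ 0.36 -1.66 -0.61] 7.191695821739944e-06 0.08756468581655322
red [316 238  26  24 491] [328.4 249.5] [0.535  0.0625 0.06  ]
red [276 328   8  13  86] [279.4 334.4] [0.4783 0.0964 0.06  ]
orange [ 204  222   97   77 3990] [242.2 249.5] [0.5398 0.1118 0.06  ]
```

View pics/w4.png

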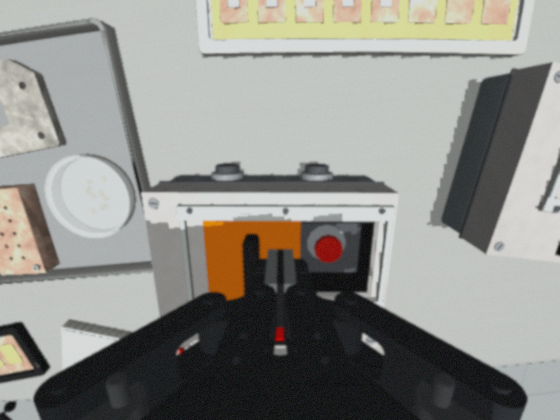

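The shutter is partly open. Its left edge is at px 204 and the stop is near 188. The red cap shows at (328,249). I'll finish the push slowly.

move_arm --pt "0 -0.002 0 0 0 0" --pt "0 -0.004 0 0 0 0" --pt "0 -0.006 0 0 0 0" --pt "0 -0.008 0 0 0 0" --pt "0 -0.009 0 0 0 0"

```text
time_s: 4.98
tcp_pos: [0.5344, 0.0999, 0.0692]
orientation: [-3.137, 0.155, -0.001]
ft_force: [0.3, -6.1, 0.7]
opening: 0.0001
```

```bash
python3 look.py w5
```

```text
4.9833 [0.5344 0.0999 0.0692] [-3.137e+00  1.550e-01 -1.000e-03] [ 0.28 -6.08  0.71] 5.149886450663102e-05 0.021584439660948498
red [329 238  26  24 493] [341.8 249.3] [0.5352 0.0638 0.06  ]
red [275 328  11  13 106] [280.  334.6] [0.479  0.1049 0.06  ]
orange [ 205  222   96   77 3974] [242.5 249.6] [0.5406 0.1206 0.06  ]
```

View pics/w5.png

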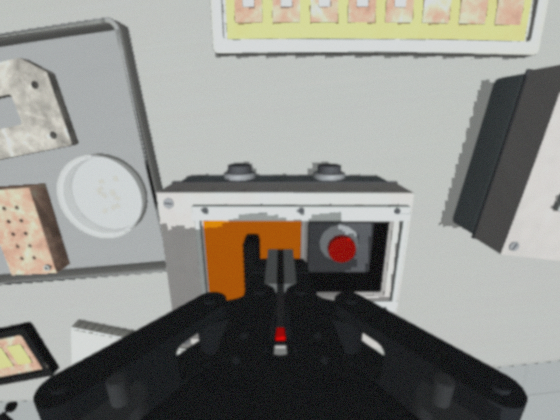

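At the stop: the force is 6 N and the left edge now meets the frame. Backing off and lifting.

move_arm --pt "0 0.006 0 0 0 0" --pt "0 0.008 0 0 0 0" --pt "0 0.008 -0.01 0 0 0" --pt "0 0.008 -0.03 0 0 0" --pt "0 0.008 -0.04 0 0 0"

```text
time_s: 5.45
tcp_pos: [0.5346, 0.092, 0.1115]
orientation: [-3.136, 0.155, -0.005]
ft_force: [0.8, 0.2, -0.1]
opening: -0.0
```

move_arm --pt "0 0 -0.03 0 0 0" --pt "0 0 -0.05 0 0 0" --pt "0 0 -0.05 0 0 0" --pt "0 0 -0.05 0 0 0" --pt "0 0 -0.05 0 0 0"

```text
time_s: 5.87
tcp_pos: [0.534, 0.092, 0.161]
orientation: [-3.136, 0.155, -0.004]
ft_force: [0.7, 0.2, -0.4]
opening: -0.0001
```

```bash
python3 look.py w6; python3 - <<'E'
from h import *
import pickle
b=cv2.imread("pics/w6.png");im=cv2.cvtColor(b,cv2.COLOR_BGR2RGB);c=cam("wrist",pickle.load(open("pics/w6.pkl","rb")))
for st,ce in blobs(im,'red',15)[0]: print(st,cast(c,[ce],.048),cast(c,[ce],.06))
E
```

```text
5.8667 [0.534 0.092 0.161] [-3.136  0.155 -0.004] [ 0.67  0.24 -0.44] -0.00013221977225677149 0.0190983359306616
red [305 199  17  17 213] [313.4 206.8] [0.5331 0.0625 0.06  ]
green [490 192  20  19 269] [499.9 201.1] [ 0.5224 -0.1033  0.06  ]
orange [ 514  117   46   66 1772] [537.8 150.2] [ 0.5648 -0.1309  0.06  ]
orange [ 223  186   61   53 2629] [253.8 211.1] [0.5342 0.1152 0.06  ]
[305 199  17  17 213] [[0.52930279 0.06148268 0.048     ]] [[0.53306632 0.06254285 0.06      ]]
```

View pics/w6.png

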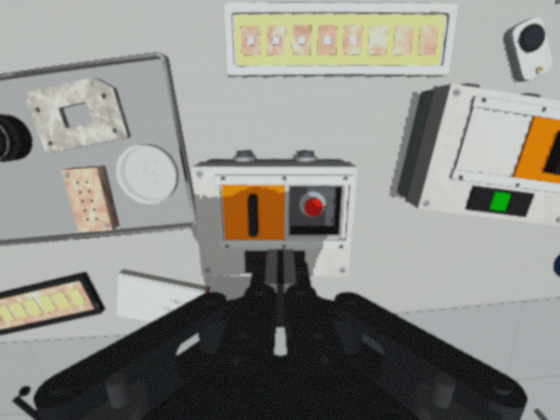

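The shutter is fully open, the well is clear and the cap is at about (0.529, 0.0615). Moving over it.

move_arm --pt "-0.002 0.031 0 0 0 0" --pt "-0.002 0.031 0.03 0 0 0" --pt "-0.002 0.031 0.06 0 0 0" --pt "-0.002 0.031 0.086 0 0 0" --pt "-0.002 0.031 0.086 0 0 0"

```text
time_s: 6.33
tcp_pos: [0.523, 0.0618, 0.0674]
orientation: [-3.135, 0.156, 0.02]
ft_force: [-0.4, 0.2, -1.6]
opening: -0.0001
```

move_arm --pt "0 0 0 0 0 0" --pt "0 0 0 0 0 0" --pt "0 0 0 0 0 0" --pt "0 0 0 0 0 0" --pt "0 0 0 0 0 0"

```text
time_s: 6.75
tcp_pos: [0.5241, 0.0618, 0.0689]
orientation: [-3.135, 0.156, 0.016]
ft_force: [0.0, 0.4, 0.1]
opening: 0.0
```

```bash
python3 look.py w7
```

```text
6.75 [0.5241 0.0618 0.0689] [-3.135  0.156  0.016] [0.04 0.41 0.12] 3.5372234029644574e-05 0.00521114239864256
red [267 227  26  22 464] [279.4 238.3] [0.5352 0.0608 0.06  ]
green [549 220  11  27 160] [555.7 236.3] [ 0.5205 -0.0989  0.06  ]
orange [ 131  211  102   80 5956] [185.1 248.1] [0.5343 0.1153 0.06  ]
```

View pics/w7.png

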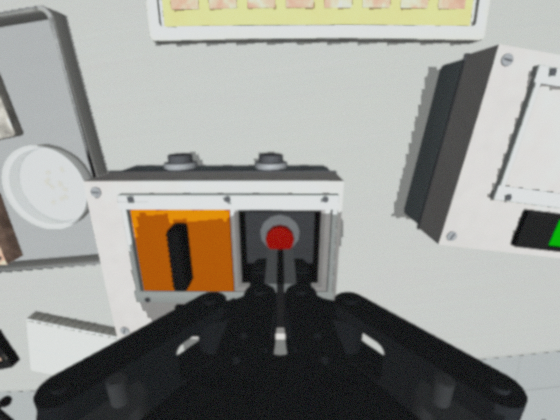

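move_arm --pt "0.005 0 0.0 0 0 0" --pt "0.005 0 0.004 0 0 0" --pt "0.005 0 0.008 0 0 0" --pt "0.005 0 0.012 0 0 0" --pt "0.005 0 0.015 0 0 0"

```text
time_s: 7.22
tcp_pos: [0.5282, 0.0614, 0.0527]
orientation: [-3.135, 0.156, 0.018]
ft_force: [0.1, -0.2, 0.8]
opening: -0.0002
```

move_arm --pt "0 0 0.002 0 0 0" --pt "0 0 0.004 0 0 0" --pt "0 0 0.006 0 0 0" --pt "0 0 0.008 0 0 0" --pt "0 0 0.0095 0 0 0"

```text
time_s: 7.63
tcp_pos: [0.5281, 0.0614, 0.043]
orientation: [-3.135, 0.156, 0.018]
ft_force: [-0.2, 0.7, 0.3]
opening: 0.0001
```

move_arm --pt "0 0 0.0005 0 0 0" --pt "0 0 0.001 0 0 0" --pt "0 0 0.0013 0 0 0" --pt "0 0 0.0013 0 0 0" --pt "0 0 0.0013 0 0 0"

```text
time_s: 8.05
tcp_pos: [0.5281, 0.0614, 0.042]
orientation: [-3.135, 0.156, 0.018]
ft_force: [-2.4, -0.3, 5.1]
opening: -0.0001
```

```bash
python3 look.py w8
```

```text
8.05 [0.5281 0.0614 0.042 ] [-3.135  0.156  0.018] [-2.44 -0.25  5.15] -8.402381930652263e-05 0.0033985721233744434
orange [ 104  237  119   90 6268] [161.1 271.3] [0.5392 0.1182 0.06  ]
```

View pics/w8.png

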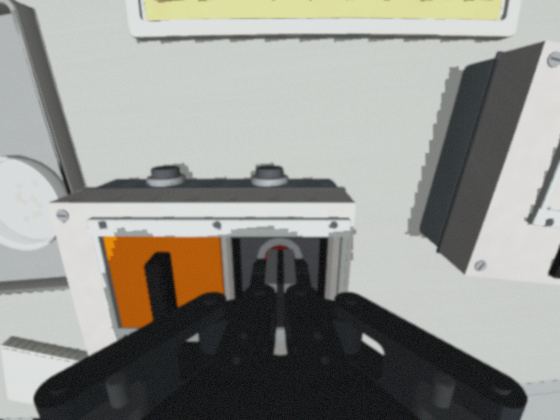

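The fingertip is on the cap at z=0.042 with 5 N, so the plunger is bottomed. Lifting to check that the cap stays down and the flag has changed.

move_arm --pt "0 0 -0.015 0 0 0" --pt "0 0 -0.04 0 0 0" --pt "0 0 -0.08 0 0 0" --pt "0 0 -0.12 0 0 0" --pt "0 0 -0.12 0 0 0"

```text
time_s: 8.52
tcp_pos: [0.535, 0.0607, 0.1708]
orientation: [-3.136, 0.156, -0.007]
ft_force: [1.3, -0.7, 1.1]
opening: -0.0001
```

move_arm --pt "0 -0.04 0 0 0 0" --pt "0 -0.085 0 0 0 0" --pt "0 -0.085 0 0 0 0" --pt "0 -0.085 0 0 0 0" --pt "0 -0.085 0 0 0 0"

```text
time_s: 8.93
tcp_pos: [0.5432, 0.1453, 0.1703]
orientation: [-3.136, 0.154, -0.007]
ft_force: [0.4, -0.0, 1.2]
opening: 0.0001
```

```bash
python3 look.py w9; python3 - <<'E'
from h import *
import pickle
b=cv2.imread("pics/w9.png");im=cv2.cvtColor(b,cv2.COLOR_BGR2RGB);c=cam("wrist",pickle.load(open("pics/w9.pkl","rb")))
for st,ce in blobs(im,'red',15)[0]: print(st,cast(c,[ce],.048),cast(c,[ce],.042))
im=cv2.cvtColor(get_image("scene"),cv2.COLOR_RGB2BGR)[150:260,210:370]
cv2.imwrite(f"pics/scene9.png",cv2.resize(im,None,fx=5,fy=5,interpolation=cv2.INTER_CUBIC))
E
```

```text
8.9333 [0.5432 0.1453 0.1703] [-3.136  0.154 -0.007] [ 0.44 -0.01  1.24] 8.236724072611322e-05 0.027811976155276714
red [358 199  16  15 185] [365.7 206.3] [0.5355 0.0671 0.06  ]
green [539 195  18  17 232] [547.7 203. ] [ 0.5223 -0.1038  0.06  ]
green [323 254  17  15 235] [330.5 260.9] [0.4832 0.1016 0.06  ]
orange [ 285  188   59   51 2359] [313.5 212.4] [0.5342 0.1151 0.06  ]
[358 199  16  15 185] [[0.53153194 0.0637749  0.048     ]] [[0.52956593 0.06210753 0.042     ]]
```

View pics/w9.png

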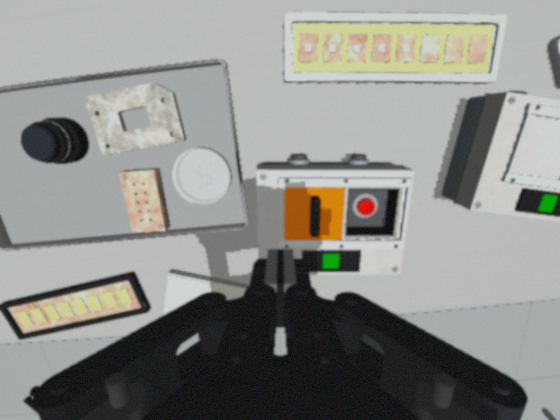

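View pics/scene9.png

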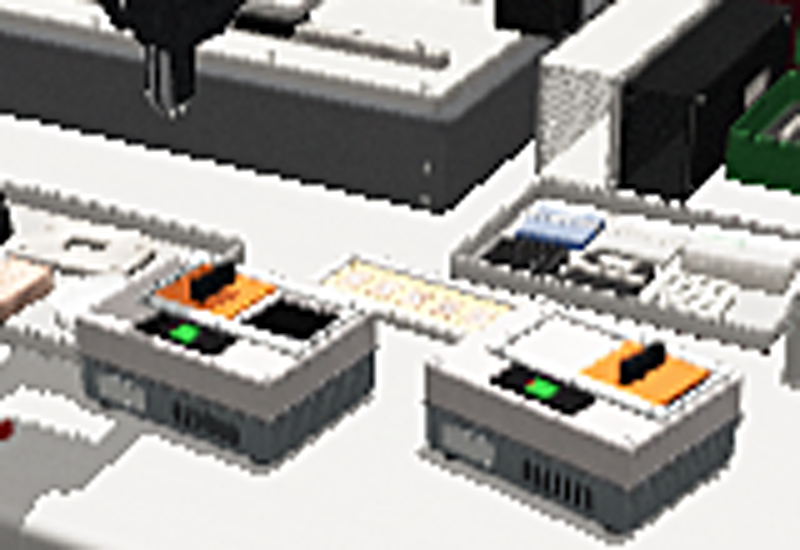

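The flag is now green and the cap stays down. The shutter centre is at about (0.534, 0.115), so I'll descend on its +y side.

move_arm --pt "-0.004 0.0 0.02 0 0 0" --pt "-0.004 0 0.04 0 0 0" --pt "-0.004 0 0.06 0 0 0" --pt "-0.004 0 0.075 0 0 0" --pt "-0.004 0 0.085 0 0 0"

```text
time_s: 9.45
tcp_pos: [0.5385, 0.1436, 0.0832]
orientation: [-3.136, 0.16, -0.002]
ft_force: [0.4, 0.2, -0.3]
opening: 0.0002
```

move_arm --pt "0 0 0 0 0 0" --pt "0 0 0 0 0 0" --pt "0 0 0 0 0 0" --pt "0 0 0 0 0 0" --pt "0 0 0 0 0 0"

```text
time_s: 9.87
tcp_pos: [0.5394, 0.1435, 0.0844]
orientation: [-3.136, 0.16, -0.006]
ft_force: [0.1, 0.3, -0.7]
opening: -0.0002
```

```bash
python3 look.py w10
```

```text
9.8667 [0.5394 0.1435 0.0844] [-3.136  0.16  -0.006] [ 0.12  0.31 -0.75] -0.00018596155930162019 0.005686559267660391
red [386 225  24  23 405] [397.7 236.1] [0.538  0.0694 0.06  ]
orange [ 284  214   88   73 4214] [331.  244.1] [0.5369 0.1113 0.06  ]
```

View pics/w10.png

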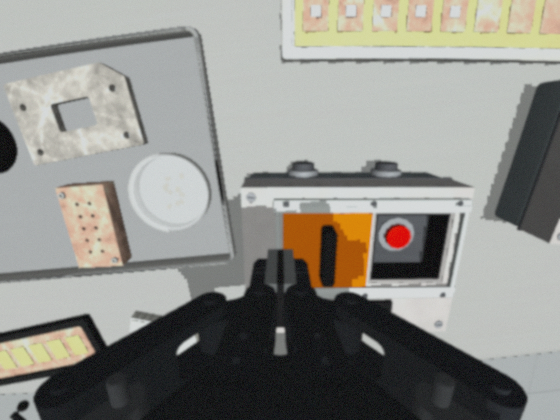

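move_arm --pt "-0.002 0 0.004 0 0 0" --pt "-0.002 0 0.008 0 0 0" --pt "-0.002 0 0.012 0 0 0" --pt "-0.002 0 0.015 0 0 0" --pt "-0.002 0 0.015 0 0 0"

```text
time_s: 10.33
tcp_pos: [0.5365, 0.1438, 0.0681]
orientation: [-3.136, 0.16, -0.002]
ft_force: [-0.8, -0.5, 0.2]
opening: 0.0004
```

move_arm --pt "0 0.006 0 0 0 0" --pt "0 0.012 0 0 0 0" --pt "0 0.018 0 0 0 0" --pt "0 0.024 0 0 0 0" --pt "0 0.03 0 0 0 0"

```text
time_s: 10.75
tcp_pos: [0.5334, 0.1133, 0.0681]
orientation: [-3.136, 0.161, -0.002]
ft_force: [0.3, 1.0, 0.6]
opening: 0.0003
```

move_arm --pt "0 0.006 0 0 0 0" --pt "0 0.012 0 0 0 0" --pt "0 0.018 0 0 0 0" --pt "0 0.024 0 0 0 0" --pt "0 0.03 0 0 0 0"

```text
time_s: 11.17
tcp_pos: [0.5303, 0.0828, 0.0682]
orientation: [-3.136, 0.161, -0.002]
ft_force: [-0.5, 1.8, -0.9]
opening: 0.0004
```

```bash
python3 look.py w11
```

```text
11.1667 [0.5303 0.0828 0.0682] [-3.136e+00  1.610e-01 -2.000e-03] [-0.55  1.79 -0.86] 0.00038968952274085654 0.13740774391660815
orange [ 262  218   97   80 4245] [318.6 247.4] [0.534  0.0601 0.06  ]
```

View pics/w11.png

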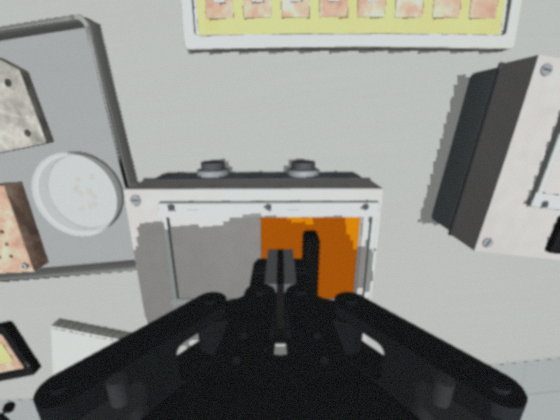

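move_arm --pt "0 0.002 0 0 0 0" --pt "0 0.004 0 0 0 0" --pt "0 0.006 0 0 0 0" --pt "0 0.007 0 0 0 0" --pt "0 0.008 0 0 0 0"

```text
time_s: 11.63
tcp_pos: [0.5295, 0.0747, 0.0682]
orientation: [-3.135, 0.162, -0.002]
ft_force: [0.8, 4.9, -0.2]
opening: 0.0002
```

move_arm --pt "0 0.0005 0 0 0 0" --pt "0 0.001 0 0 0 0" --pt "0 0.0015 0 0 0 0" --pt "0 0.0015 0 0 0 0" --pt "0 0.0015 0 0 0 0"

```text
time_s: 12.05
tcp_pos: [0.5293, 0.0735, 0.0681]
orientation: [-3.135, 0.162, -0.002]
ft_force: [0.3, 5.0, 0.8]
opening: -0.0002
```

```bash
python3 look.py w12
```

```text
12.05 [0.5293 0.0735 0.0681] [-3.135e+00  1.620e-01 -2.000e-03] [0.33 4.99 0.77] -0.00020991439138769668 0.002363044761460866
orange [ 261  218   98   80 4246] [318.2 247.5] [0.5329 0.051  0.06  ]
```

View pics/w12.png

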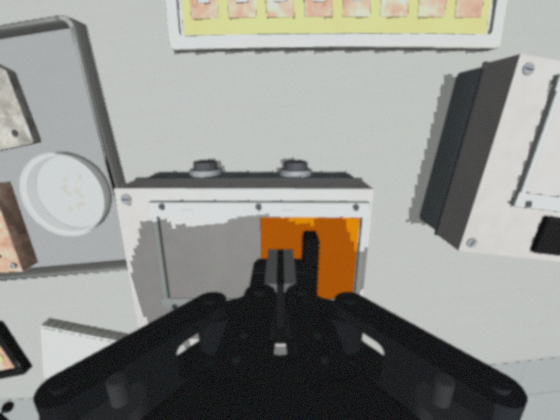

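The closed stop is reached at 5 N. Backing off and lifting to verify.

move_arm --pt "0 -0.006 0 0 0 0" --pt "0 -0.01 0 0 0 0" --pt "0 -0.01 -0.02 0 0 0" --pt "0 -0.01 -0.05 0 0 0" --pt "0 -0.01 -0.08 0 0 0"

```text
time_s: 12.52
tcp_pos: [0.5292, 0.0832, 0.1481]
orientation: [-3.136, 0.161, 0.002]
ft_force: [1.0, 0.3, 0.3]
opening: 0.0
```

move_arm --pt "0 0 -0.04 0 0 0" --pt "-0.02 0 -0.08 0 0 0" --pt "-0.04 0 -0.1 0 0 0" --pt "-0.04 0 -0.1 0 0 0" --pt "-0.04 0 -0.1 0 0 0"

```text
time_s: 12.93
tcp_pos: [0.49, 0.0871, 0.25]
orientation: [-3.137, 0.16, -0.005]
ft_force: [-0.9, 0.9, -1.0]
opening: -0.0001
```

```bash
python3 look.py w13; python3 - <<'E'
from h import *
b=cv2.imread("pics/w13.png")
cv2.imwrite("pics/w13z.png",cv2.resize(b[90:210,180:340],None,fx=5,fy=5,interpolation=cv2.INTER_CUBIC))
E
```

```text
12.9333 [0.49   0.0871 0.25  ] [-3.137  0.16  -0.005] [-0.94  0.93 -0.98] -7.732651539241761e-05 0.06414809951903815
green [436 135  15  15 179] [443.  142.2] [ 0.5229 -0.1025  0.06  ]
orange [ 454   75   58   53 1692] [480.6 100.7] [ 0.5642 -0.1418  0.06  ]
orange [ 280  130   47   44 1718] [302.4 150.8] [0.5286 0.0574 0.06  ]
```

View pics/w13.png

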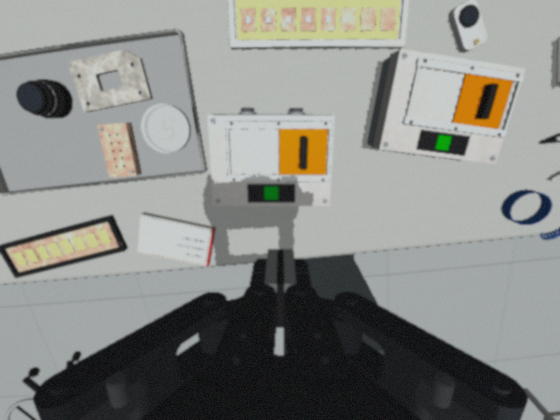

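View pics/w13z.png

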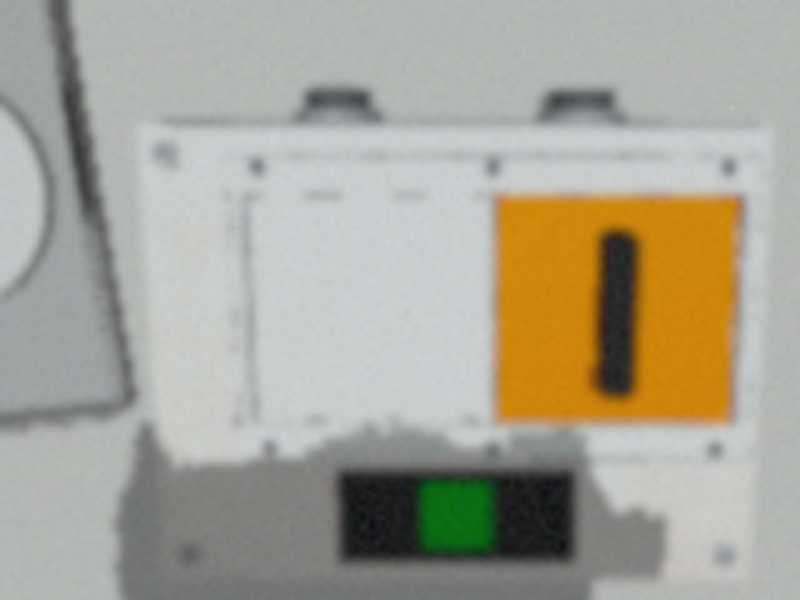

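The flag at (271,193) is green, the plate sits flush against the right-hand frame, and the other unit looks unchanged. One check of the unit's shift, then I'll hand in.

```bash
python3 - <<'E'
from h import *
import pickle
from bench import ticket
c=cam("wrist",pickle.load(open("pics/w13.pkl","rb")))
print("flag",cast(c,[(180+457/5,90+515/5)],.06).round(4), "screws",cast(c,[(180+x/5,90+y/5) for x,y in [(258,165),(728,165),(715,449)]],.065).round(4))
s=manip.sense();print(s['tcp_pos'],abs(s['qvel']).max(),s['ft_force'])
print(ticket.hand_in())
E
```

```text
flag [[0.4831 0.0977 0.06  ]] screws [[0.5668 0.1321 0.065 ]
 [0.5566 0.0302 0.065 ]
 [0.494  0.0367 0.065 ]]
[0.48950861 0.08702277 0.24817468] 0.04295764677115267 [-0.92292121  0.61109933 -0.45261703]
the job is handed in; nothing more can be done
None
```

The job is done and handed in at about 13 s. On the tripped unit (the left one) I pushed the orange shutter open to its stop, pressed the plunger home and pushed the shutter closed again.

**Last checks:**
- **Plunger:** the fingertip met a hard stop of about 5 N at z = 0.042 m, the set height. After lifting off, the cap stayed down and the flag was green.
- **Shutter:** it reached both stops, at about 6 N opening and 5 N closing. In the last wrist picture the plate sits flush against the frame.
- **Tripped unit:** it slid about 3 mm in -y overall, against a limit of 25 mm, because both stop forces were near its holding friction.
- **Everything else:** the other unit's flag and shutter measured the same as at the start, to within about 1 mm. I did not measure the other bench items; the ones visible in the last wrist view looked unmoved.
- **Arm:** it was clear of everything, at z = 0.25 m.

No check failed or disagreed.

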